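Make up two practical-class kits of reagent bottle and pipette tips

ROBOT

A 7-joint arm with a two-finger parallel gripper is mounted at the origin on the work surface. World frame = base frame: x ahead of the robot, y to its left, z up, the work surface at z = 0. Lengths are in m, angles in rad, forces in N, time in s.
With the tool pointing down it reaches from about 0.425 to 0.8 m from the base axis. Payload 8.3 kg.
Tool frame: the origin (TCP) lies between the finger pads; the fingertips stand 17 mm ahead of it and the grasp point (between the pads) lies 2 mm behind it (tcp_to_tips is the z of the fingertips in the tool frame, in m); z points along the fingers, y is the line along which they close (so a half turn about z gives the same grasp; the last joint's range is limited). The gripper opens to 85 mm and grips with 20 to 120 N. Pads are 22 mm wide; open, the fingers measure 114 mm over their backs; the gripper's body (76 mm by 85 mm) begins 54 mm behind the grasp point. The pads swing forward as they close: fully open they stand 13 mm farther back than shut.
Start: joints at [1.076, 0.383, 0.016, 1.37, -0.006, 1.388, -0.046], TCP at [0.262, -0.568, 0.248] pointing down, gripper open.
Joint ranges: [-2.95, 2.95], [-0.25, 2.06], [-1.52, 1.56], [0.18, 2.33], [-1.44, 4.58], [0.02, 2.06], [-3.01, 3.01]. Speed limits (rad/s): [2.39, 2.39, 3.01, 3.01, 3.14, 3.14, 3.14].

INTERFACE

Orientations are given as a 3x3 rotation matrix whose columns are the frame's x, y, z axes.
In Python, from plant import move_ptp, line_to, move_j, grip, pause, ik, get_obs, snapshot, camera_model, PlanningError, job_done, tcp_to_tips gives the robot as it stands. Calls block until the motion is done:
- move_ptp(position, orientation): joint-space move of the TCP to a pose.
- line_to(position, ori=None, velocity=0.15): straight line of the TCP; ori=None keeps the orientation; velocity is the mean speed in m/s.
- move_j(angles): joint-space move.
- grip(opening, strength=None): finger opening in m; strength is the grip in N (None keeps the last); returns when the fingers have stopped.
- pause(seconds).
- ik(position, orientation): joint angles nearest the present ones, or None.
- get_obs(): the state.
- snapshot(name): name is "scene" or "top" or "wrist"; returns the picture (480x640x3 uint8, blue, green, red); there is no depth.
- camera_model(name): a dict with "K" (3x3 intrinsics, pixels), "world_from_camera" (4x4, takes a point from camera to world coordinates). Camera axes: x right, y down, z forward; pixel columns grow to the right and rows downward; lengths in m; the calibration is good to about 2 mm. A picture is of the moment at which its call begins: read the wrist's pose just before it. camera_model takes no time and is no camera call; for the wrist camera it gives the pose at the moment of the call.
A pose or a line that the arm cannot do raises PlanningError and nothing moves.
- job_done(): hands the job in; it is judged then, once.
The state is a dict: "time_s": time; "q": joint angles; "joint_velocities": joint speeds; "joint_efforts": joint torques, N m; "ee_pos": TCP position; "orientation": TCP orientation; "contact_force": force on the tool from outside, world axes, zero at the start; "ft_torque": the same for the moment, N m; "finger_gap": finger opening in m; "grasp_force": force on a finger pad.
Only numpy, scipy, OpenCV 4.12 (cv2) and the standard library are available. Lean on these libraries where they do the work, as an engineer would, in place of code of your own. Each camera call takes 0.05 s, during which the arm holds its last target. There are 200 camera calls.

TASK

Make up the two kits for the next practical: the brown bottle with the white cap and the yellow-lidded tip box go into the blue tray, and the white bottle with the blue cap and the green-lidded tip box go into the white tray. In each tray the bottle stands upright in the square pocket and the tip box sits flat, lid up, in the oblong pocket, both fully down on the tray floor. Set the bottles down gently and never tip them over, and leave the green bottle, the red-lidded tip box, the steel canister and the beaker where they stand.

Things in the scene. Friction and masses are not known exactly. Their poses are not given: they have to be found in the camera images.
- bottle_brown: Round screw-cap reagent bottle, 56 mm diameter and straight-sided up to 64 mm, cap top at 95 mm, about 0.2 kg, dark brown with a pale label band and a white cap. Loose, stands upright; origin at the centre of its underside, z up. Goes into the blue tray.
- bottle_white: Round screw-cap reagent bottle, 56 mm diameter and straight-sided up to 64 mm, cap top at 95 mm, about 0.2 kg, white with a pale label band and a blue cap. Loose, stands upright; origin at the centre of its underside, z up. Goes into the white tray.
- bottle_green: Round screw-cap reagent bottle, 56 mm diameter and straight-sided up to 64 mm, cap top at 95 mm, about 0.2 kg, dark green with a pale label band and a black cap. Loose, stands upright; origin at the centre of its underside, z up. Not part of either kit: stays where it is.
- tips_yellow: Pipette-tip box, a closed rigid block 56 mm (its x) by 82 mm (its y) by 58 mm high, about 0.14 kg, pale grey base with a yellow lid. Loose; origin at the centre of its underside, z up. Goes into the blue tray.
- tips_green: Pipette-tip box, a closed rigid block 56 mm (its x) by 82 mm (its y) by 58 mm high, about 0.14 kg, pale grey base with a green lid. Loose; origin at the centre of its underside, z up. Goes into the white tray.
- tips_red: Pipette-tip box, a closed rigid block 56 mm (its x) by 82 mm (its y) by 58 mm high, about 0.14 kg, pale grey base with a red lid. Loose; origin at the centre of its underside, z up. Not part of either kit: stays where it is.
- tray_blue: Blue plastic kit tray, 86 mm (its x) by 194 mm (its y), fixed to the bench. Floor 4 mm thick, walls 4 mm thick with their tops 22 mm above the bench. A wall across it makes two pockets: a square one, 78 by 78 mm inside, centred at x 0, y +54 mm, for a bottle; and an oblong one, 78 mm (x) by 104 mm (y) inside, centred at x 0, y -41 mm, for a tip box, which fits only lengthwise along the tray. Origin at the centre of the tray's underside, z up.
- tray_white: White plastic kit tray, 86 mm (its x) by 194 mm (its y), fixed to the bench. Floor 4 mm thick, walls 4 mm thick with their tops 22 mm above the bench. A wall across it makes two pockets: a square one, 78 by 78 mm inside, centred at x 0, y +54 mm, for a bottle; and an oblong one, 78 mm (x) by 104 mm (y) inside, centred at x 0, y -41 mm, for a tip box, which fits only lengthwise along the tray. Origin at the centre of the tray's underside, z up.
- canister: Round stainless-steel lidded canister, 72 mm diameter, 78 mm high, 0.35 kg, loose. A bystander: stays where it is. Origin at the centre of its underside.
- beaker: Small white open beaker, 52 mm across the rim, 55 mm high, 0.15 kg, loose. A bystander: stays where it is. Origin at the centre of its underside.

How it is judged:
By the outcome, as a careful person would: the job done as asked, in the order asked, and still so for the second after the job is handed in, with the robot touching nothing.
It also fails if it takes over 104 s, if anything falls off the work surface, if the arm or the gripper's body presses on something with over 40 N, if the wrist force passes 120 N, or if a joint passes its speed limit or range.

## Working session

There is one attempt and no reset: what is moved stays moved. The work goes in short steps, each a Python script; the robot and the scene stay as the last script left them, time stands still between calls to the robot, and variables do not carry over. Pictures are saved under pics/ and viewed, at most 14 in all, crops included, and the job is handed in when it is done.

```bash
mkdir -p pics; ls; python3 - <<'E'
from plant import *
import cv2
for n in ("scene","top"):
    cv2.imwrite(f"pics/{n}0.png",snapshot(n)); m=camera_model(n); print(n,m["K"].tolist() if hasattr(m["K"],'tolist') else m["K"]); print(m["world_from_camera"])
o=get_obs(); print({k:o[k] for k in("time_s","ee_pos","orientation","finger_gap")},tcp_to_tips)
E
```

```text
pics
scene [[577.9936274419877, 0.0, 324.58909389491583], [0.0, 577.9936274419877, 235.3567069936306], [0.0, 0.0, 1.0]]
[[-0.79131864  0.50823622 -0.33986873  0.96289126]
 [ 0.61132334  0.64867864 -0.45332085  0.5827706 ]
 [-0.00992849 -0.56649093 -0.82400816  1.07571406]
 [ 0.          0.          0.          1.        ]]
top [[493.5872221685938, 0.0, 317.5515832396283], [0.0, 493.5872221685938, 237.45666165635566], [0.0, 0.0, 1.0]]
[[-1.69238502e-02 -9.91762172e-01  1.26969990e-01  4.08241786e-01]
 [-9.99852559e-01  1.71558261e-02  7.33593856e-04  2.27389136e-03]
 [-2.90582571e-03 -1.26938854e-01 -9.91906288e-01  1.03318526e+00]
 [ 0.00000000e+00  0.00000000e+00  0.00000000e+00  1.00000000e+00]]
{'time_s': 0.1, 'ee_pos': array([ 0.26140646, -0.56723852,  0.24738052]), 'orientation': array([[ 9.08200855e-01,  4.18533901e-01, -7.61885854e-04],
       [ 4.18534593e-01, -9.08199466e-01,  1.58898234e-03],
       [-2.69013474e-05, -1.76199071e-03, -9.99998447e-01]]), 'finger_gap': 0.08563875361269538} 0.017
```

View pics/top0.png

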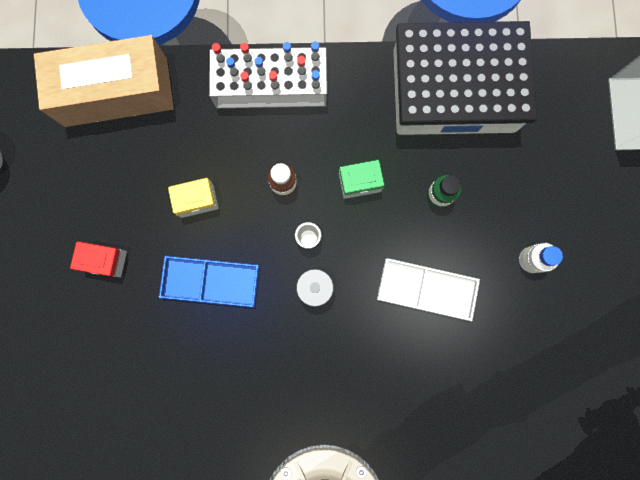

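View pics/scene0.png

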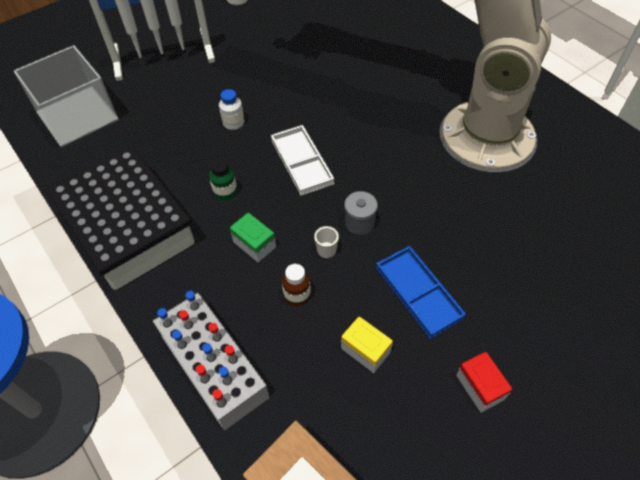

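The top view shows the brown bottle's cap at (281,172), yellow box (192,197), green box (361,178), white bottle's cap (551,257), blue tray (209,282) and white tray (429,290). The scene view agrees, and in it the tray dividers are off-centre as described. Next I measure with masks in both views.

```bash
cat > h.py <<'E'
from plant import *
import cv2, numpy as np
def ray(n,uv,z,cm=None):
    m=cm or camera_model(n); T=np.array(m["world_from_camera"]); d=T[:3,:3]@np.linalg.inv(m["K"])@[uv[0],uv[1],1]
    return (T[:3,3]+d*(z-T[2,3])/d[2])
def blob(mask,roi):
    m=np.zeros_like(mask); x0,y0,x1,y1=roi; m[y0:y1,x0:x1]=mask[y0:y1,x0:x1]
    cs,_=cv2.findContours(m,cv2.RETR_EXTERNAL,cv2.CHAIN_APPROX_NONE); return max(cs,key=cv2.contourArea)
def rng(hsv,lo,hi): return cv2.inRange(hsv,np.array(lo),np.array(hi))
def rect(n,c,z):
    w=np.array([ray(n,p,z)[:2] for p in c[:,0]+0.0],np.float32)
    (cx,cy),(a,b),t=cv2.minAreaRect(w); 
    if a>b: a,b,t=b,a,t+90   # t = direction of short side (x axis of object)
    t=(t+90)%180-90
    return np.round([cx,cy,a,b,t],4)
E
python3 - <<'E'
from h import *
R={"top":dict(yel=(160,170,225,225),grn=(330,150,390,205),red=(60,230,130,285),blue=(150,245,270,320),wht=(370,250,490,330),capb=(262,155,300,188),capw=(535,240,570,275)),
"scene":dict(yel=(330,310,400,375),grn=(220,205,285,265),red=(450,345,520,415),blue=(365,235,475,345),wht=(262,118,342,200),capb=(280,258,310,285),capw=(216,86,242,103))}
for n in R:
    im=cv2.imread(f"pics/{n}0.png"); h=cv2.cvtColor(im,cv2.COLOR_BGR2HSV); r=R[n]
    M=dict(yel=rng(h,(20,120,60),(35,255,255)),grn=rng(h,(50,120,60),(80,255,255)),red=rng(h,(0,150,60),(8,255,255))|rng(h,(172,150,60),(180,255,255)),blue=rng(h,(100,120,50),(125,255,255)),wht=rng(h,(0,0,120),(180,60,255)),capb=rng(h,(0,0,120),(180,60,255)),capw=rng(h,(95,120,50),(125,255,255)))
    print(n)
    for k in r:
        c=blob(M[k],r[k])
        if k[:3]=="cap":
            (u,v),rad=cv2.minEnclosingCircle(c); print(k,(round(u,1),round(v,1),round(rad,1)),ray(n,(u,v),.095).round(4))
        else:
            print(k,rect(n,c,.022 if k in("blue","wht") else .058))
            V=h[...,2][r[k][1]:r[k][3],r[k][0]:r[k][2]][M[k][r[k][1]:r[k][3],r[k][0]:r[k][2]]>0]; print("   V pct",np.percentile(V,[5,25,50,75,95]))
E
```

```text
top
yel [ 0.6224  0.2574  0.0612  0.0854 12.8076]
   V pct [139.4 155.5 185.  249.  255. ]
grn [ 0.656  -0.0884  0.0584  0.0819  9.7406]
   V pct [111.   193.25 239.5  247.   250.  ]
red [  0.4989   0.4465   0.0576   0.0893 -10.948 ]
   V pct [116. 254. 255. 255. 255.]
blue [ 0.4508  0.2266  0.0913  0.1988 -6.5511]
   V pct [122. 249. 254. 254. 255.]
wht [  0.4282  -0.2205   0.0896   0.1984 -13.794 ]
   V pct [189. 255. 255. 255. 255.]
capb (280.0, 173.0, 10.4) [0.6563 0.074  0.095 ]
capw (551.1, 255.5, 11.4) [ 0.486  -0.4413  0.095 ]
scene
yel [ 0.6274  0.261   0.0646  0.087  12.6672]
   V pct [120.1 227.  244.  245.  245. ]
grn [ 0.6597 -0.0823  0.0631  0.0933 10.3372]
   V pct [ 73.  134.5 173.  176.  178. ]
red [  0.5037   0.4513   0.0632   0.0853 -11.0707]
   V pct [105. 210. 228. 229. 231.]
blue [ 0.457   0.2308  0.0983  0.2044 -6.7656]
   V pct [ 87.   136.25 203.   206.   208.  ]
wht [  0.4321  -0.2133   0.0914   0.2106 -13.8512]
   V pct [124. 180. 242. 245. 246.]
capb (294.7, 273.0, 10.2) [0.6598 0.0782 0.095 ]
capw (228.0, 95.1, 8.6) [ 0.4889 -0.4382  0.095 ]
```

```bash
cat >> h.py <<'E'
UP=.25
def ori(t):
    c=[]
    for a in (t,t+180):
        a=np.radians(a); y=np.array([np.cos(a),np.sin(a),0]); z=np.array([0,0,-1.]); c.append(np.column_stack([np.cross(y,z),y,z]))
    return c
def best(p,t):
    q0=get_obs()["q"]; s=[]
    for R in ori(t):
        q=ik(p,R)
        if q is not None: s.append((np.abs(np.array(q)-q0).max(),R))
    return min(s,key=lambda e:e[0])[1]
def pick(xy,t,h,strength=40,open_=.085):
    """h = grasp-point height above the underside"""
    z=h-.002; p=[*xy,UP]; grip(open_)
    move_ptp(p,best(p,t)); line_to([*xy,z+.045],velocity=.2); line_to([*xy,z],velocity=.08)
    grip(.04,strength); o=get_obs(); print("grip",o["finger_gap"],o["grasp_force"],o["time_s"])
    line_to([*xy,z+.03],velocity=.08); line_to([*xy,UP],velocity=.2)
    o=get_obs(); print("lift",o["finger_gap"],o["contact_force"].round(2),o["ee_pos"].round(4),o["time_s"])
def over(xy,t):
    p=[*xy,UP]; move_ptp(p,best(p,t)); print("over",get_obs()["time_s"])
def place(xy,h,open_=.074):
    z=h-.002+.004
    line_to([*xy,z+.03],velocity=.2); pause(.2); f0=get_obs()["contact_force"][2]
    line_to([*xy,z+.004],velocity=.05)
    for k in range(7):
        line_to([*xy,z+.003-.001*k],velocity=.02); f=get_obs()["contact_force"][2]-f0
        if f>1.0: break
    print("down",3-k,f,get_obs()["ee_pos"].round(4)); grip(open_); pause(.2)
    line_to([*xy,z+.06],velocity=.1); line_to([*xy,UP],velocity=.25); print("placed",get_obs()["time_s"])
E
python3 - <<'E'
from h import *
pick((.658,.0755),-6.6+0,.050)
over((.4582,.2811),-6.6)
cv2.imwrite("pics/s1.png",snapshot("scene")); cv2.imwrite("pics/w1.png",snapshot("wrist"))
E
```

```text
grip 0.054666765793535715 43.53003964206437 5.0167
lift 0.054736237117216424 [-0.74 -0.29 -1.64] [0.6574 0.0753 0.2483] 6.55
over 7.6583
```

View pics/s1.png

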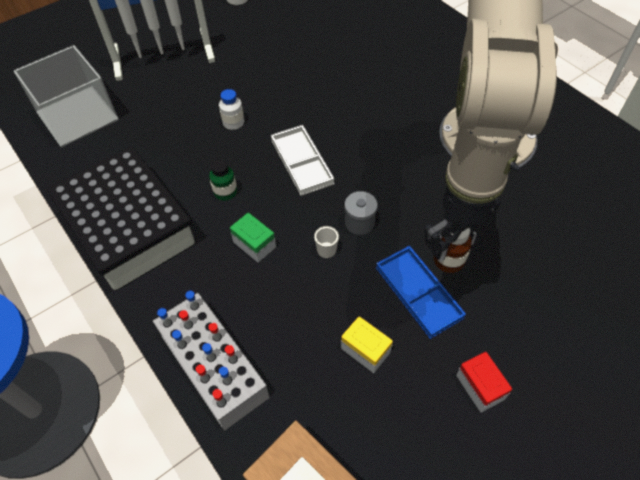

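View pics/w1.png

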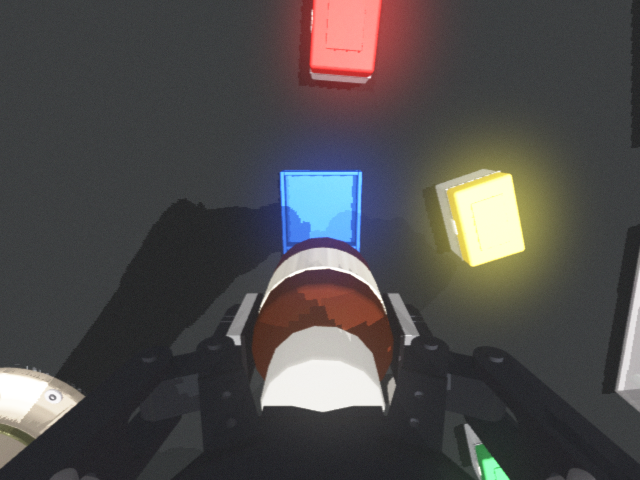

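The scene view shows the brown bottle held upright near (453,252). In the wrist view the blue tray's far edge runs from (281,171) to (362,171), centred under the bottle. I'll cast those corners to check the tray pose, then place.

```bash
python3 - <<'E'
from h import *
cm=camera_model("wrist"); a,b=[ray("wrist",p,.022,cm)[:2] for p in((280.5,170.5),(362.5,170.5))]
print(a,b,np.linalg.norm(a-b)); m=(a+b)/2; d=(a-b)/np.linalg.norm(a-b); 
if d[0]<0:d=-d
y=np.array([-d[1],d[0]]); print("angle",np.degrees(np.arctan2(d[1],d[0])),"centre",m-.097*y,"sq",m-.043*y,get_obs()["ee_pos"])
E
```

```text
[0.42292841 0.32977723] [0.50793485 0.31964292] 0.08560840487890005
angle -6.798608363558779 centre [0.45394879 0.22839215] sq [0.4603413  0.28201244] [0.45990239 0.27949508 0.24968786]
```

```bash
python3 - <<'E'
from h import *
print(get_obs()["ee_pos"])
place((.4592,.2816),.050)
pick((.625,.2592),12.8,.044)
over((.4482,.1873),-6.6)
cv2.imwrite("pics/w2.png",snapshot("wrist")); cv2.imwrite("pics/s2.png",snapshot("scene"))
cm=camera_model("wrist"); np.savez("w2.npz",K=cm["K"],T=cm["world_from_camera"]); print(get_obs()["ee_pos"])
E
```

```text
[0.45990239 0.27949508 0.24968786]
down 0 8.920005178818034 [0.4592 0.2816 0.0527]
placed 12.6
grip 0.0555855998216522 43.840000305790454 15.6417
lift 0.05575487772452348 [-0.02  0.09 -1.48] [0.6246 0.2588 0.2483] 17.2083
over 17.9917
[0.44904087 0.18752837 0.24999494]
```

View pics/w2.png

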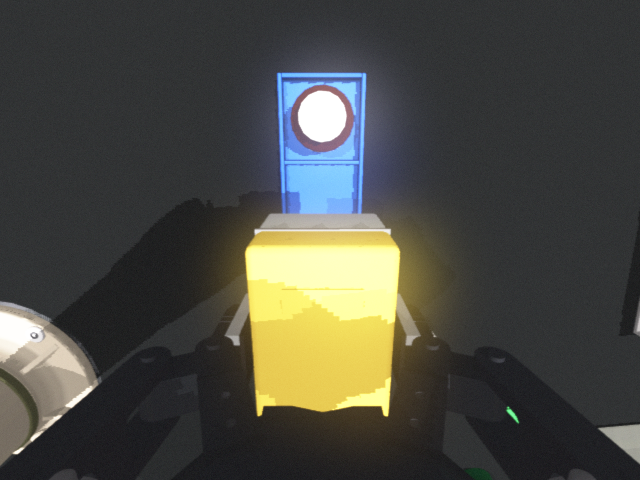

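View pics/s2.png

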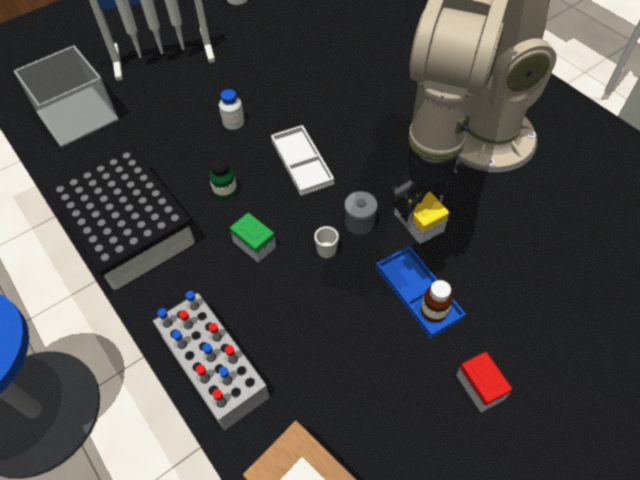

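The wrist view shows the brown bottle centred in the square pocket at (322,117), and the yellow box held square to the tray. The scene view confirms the bottle stands upright. Next I place the box and pick up the white bottle.

```bash
sed -i 's/range(7)/range(14)/; s/z+.003-.001\*k/z+.003-.0005*k/; s/"down",3-k/"down",3-k*.5/' h.py; python3 - <<'E'
from h import *
place((.4482,.1873),.044)
pick((.4875,-.440),-13.8,.050)
over((.4426,-.1696),-13.8); pause(.2)
cv2.imwrite("pics/w3.png",snapshot("wrist")); cm=camera_model("wrist")
np.savez("w3.npz",K=cm["K"],T=cm["world_from_camera"]); print(get_obs()["ee_pos"])
E
```

```text
down 0.5 3.5956368264576253 [0.4483 0.1873 0.0467]
placed 23.4667
grip 0.054779783843994345 43.19859774783254 28.0167
lift 0.054725048517376126 [-0.42 -0.37 -2.49] [ 0.4869 -0.4397  0.2483] 29.55
over 30.6167
[ 0.44278661 -0.17051577  0.24984253]
```

View pics/w3.png

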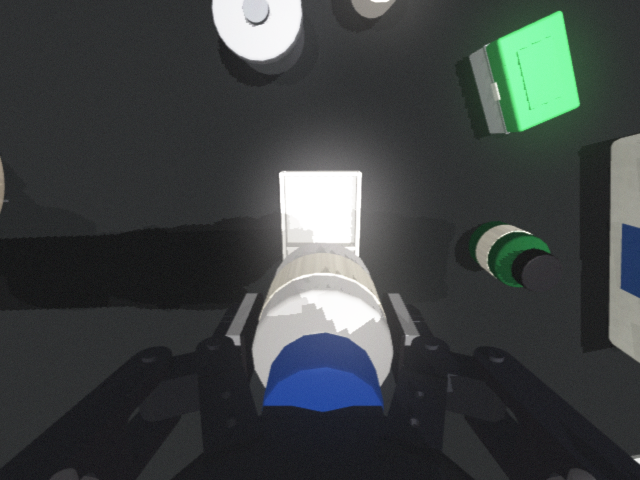

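The wrist view shows the white bottle held upright. The white tray's far edge runs (280,171) to (361,171), with the divider at v≈245, the same geometry as the blue tray. The green lid's corners are near (486,45), (560,12), (579,105) and (508,133).

```bash
python3 - <<'E'
from h import *
d=np.load("w3.npz"); cm=dict(K=d["K"],world_from_camera=d["T"])
a,b=[ray("wrist",p,.022,cm)[:2] for p in((279.5,170.5),(361.5,170.5))]; x=(b-a)/np.linalg.norm(b-a); y=np.array([-x[1],x[0]])
print("tray",np.degrees(np.arctan2(x[1],x[0])),"sq",(a+b)/2-.043*y,"ob",(a+b)/2-.138*y)
print("green",np.mean([ray("wrist",p,.058,cm)[:2] for p in((488,44),(560,12),(579,105),(508,133))],0))
place((.4426,-.1696),.050)
pick((.657,-.088),10,.044)
over((.4199,-.2618),-13.8); pause(.2)
cv2.imwrite("pics/w4.png",snapshot("wrist"))
E
```

```text
tray -13.883300738763367 sq [ 0.44267451 -0.16754604] ob [ 0.41987972 -0.25977076]
green [ 0.65252399 -0.08882169]
down 0.5 9.144154982929342 [ 0.4426 -0.1696  0.0529]
placed 36.1917
grip 0.055262393563324165 43.985681338235736 39.4417
lift 0.05535418445043296 [ 0.01  0.54 -2.28] [ 0.6565 -0.0881  0.2485] 41.0083
over 42.1417
```

View pics/w4.png

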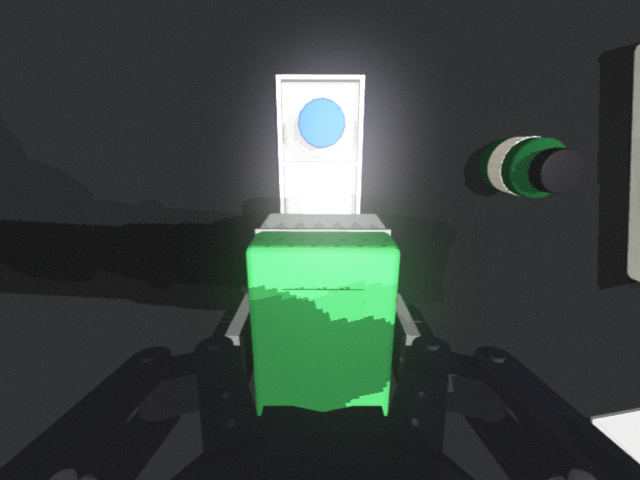

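The white bottle stands in its pocket, cap at (322,122), and the green box is aligned with the tray. I'll place it, retreat and inspect.

```bash
python3 - <<'E'
from h import *
place((.4199,-.261),.044)
move_j([1.076,0.383,0.016,1.37,-0.006,1.388,-0.046]); pause(.3)
cv2.imwrite("pics/t5.png",cv2.resize(snapshot("top")[150:340,50:590],(800,282),interpolation=cv2.INTER_CUBIC)); cv2.imwrite("pics/s5.png",snapshot("scene")); print(get_obs()["time_s"],get_obs()["contact_force"])
E
```

```text
down 0.5 5.519663156090502 [ 0.42   -0.261   0.0467]
placed 47.7667
49.4667 [ 0.47642587  0.48479168 -0.59874089]
```

View pics/t5.png

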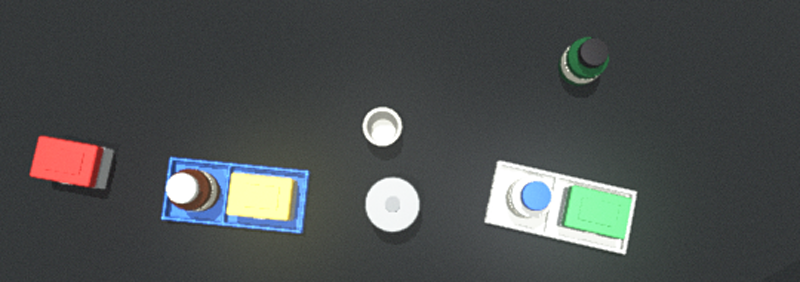

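View pics/s5.png

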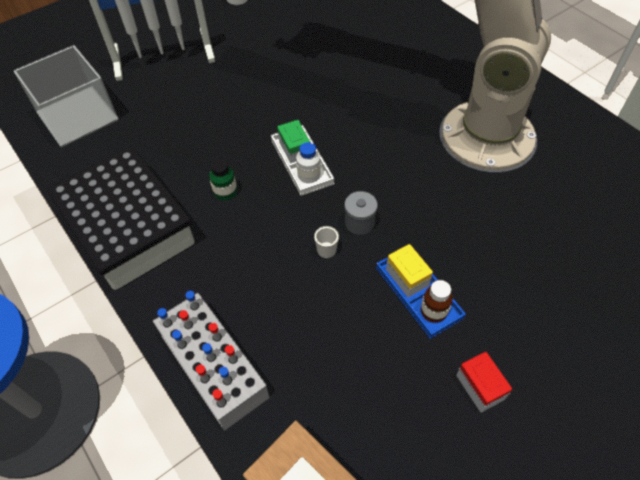

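Both views show each bottle upright in its square pocket and each box flat, lid up, in its oblong pocket. All four touched down at floor height, and the bystanders have not moved.

```bash
python3 -c "
from plant import *
print(job_done())"
```

```text
the job is handed in; nothing more can be done
None
```

Both kits are made up and handed in at about 50 s on the robot's clock: brown bottle and yellow tip box in the blue tray, white bottle and green tip box in the white tray, with everything else left where it stood.

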